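Weigh out the full ink cartridge and click it into the label printer

TASK

The two look-alike ink cartridges are part used; find the fuller, heavier one. Stand them gently one on each pan of the balance and let go until the beam has tipped and settled, then take the heavier one and press it down into the label printer's open ink bay until the sprung catch snaps over its shoulder and holds it down; it takes only a light push, never force it. Leave the lighter one standing on its pan and the other things on the desk where they are.

Things in the scene. Friction and masses are not known exactly. Their poses are not given: they have to be found in the camera images.
- cartridge_a_center (a point): centre of an ink cartridge, 30 mm above its foot; z up, x along its length. Upright black block, alike in looks to the other, same both ways round: lower body 58 x 22 x 36 mm (x, y, z), on it a ribbed grip 46 x 20 x 24 mm, so that a 6 mm shoulder is left at both ends 36 mm above the foot; 60 mm tall, 15 to 90 g (not known which is heavier)
- cartridge_b_center (a point): centre of an ink cartridge, 30 mm above its foot; z up, x along its length. Upright black block, alike in looks to the other, same both ways round: lower body 58 x 22 x 36 mm (x, y, z), on it a ribbed grip 46 x 20 x 24 mm, so that a 6 mm shoulder is left at both ends 36 mm above the foot; 60 mm tall, 15 to 90 g (not known which is heavier)
- balance: equal-arm pan balance, fixed, 95 x 230 mm on plan; origin on the desk under its middle, y along the beam towards the left pan; between the pans nothing stands higher than 85 mm. Dropping or pressing a cartridge on it with over 20 N harms it
- pan_left_top (a point): centre of the upper face of the round flat left pan (75 mm usable diameter, 75 mm from the balance's middle towards its +y), 70 mm above the desk with the beam level; the pan stays level, moves 9 mm up or down under a very light force, then meets a stop
- pan_right_top (a point): the same for the right pan, towards the balance's -y
- beam (a joint): tilt of the beam, rad: 0 level (empty), positive when the left pan is low, stops at about +0.12 and -0.12; the weights differ enough to tip it to a stop, in 1 s or, if nearly alike, up to 5 s
- bay_mouth (a point): centre of the ink bay's mouth in the printer's flat top, 75 mm above the desk: an upright slot 61 mm along x by 25 mm along y with a 3 mm lead-in. A cartridge goes in upright, length along x, either way round. At the +x end the nose of a sprung steel catch (12 mm wide) overhangs the slot by 6 mm, 4 to 31 mm above the mouth; the cartridge pushes it back with 1 N
- printer: label printer, fixed; origin on the desk under the bay mouth; 62 mm to -x, 92 mm to +x, 75 mm to each side; open door at +x, 52 mm above its top. The bay's cradle (sprung floor and catch) has an unmeasured height: a held cartridge's foot is 18 to 32 mm below the mouth. Floor: 1 N + 3.5 N/mm; the catch snaps after 2.8 mm (11 N), a hard stop comes 2 mm lower (18 N); over 35 N harms it; let go too early, it rises
- mug: green and white mug, 78 x 109 x 101 mm, loose bystander; origin under its middle
- tape_roll: tape roll lying flat, 100 x 100 x 45 mm, loose bystander; origin under its middle
- stapler: red stapler, 36 x 141 x 47 mm, loose bystander; origin under its middle
- glue_stick: yellow glue stick standing up, 26 mm across, 93 mm tall, loose bystander; origin under its foot
- correction_bottle: correction fluid bottle standing up, 30 mm across, 74 mm tall, loose bystander; origin under its foot

How it is judged:
By the outcome, as a careful person would: the job done as asked, in the order asked, and still so for the second after the job is handed in, with the robot touching nothing.
It also fails if it takes over 64 s, if anything falls off the work surface, if the arm or the gripper's body presses on something with over 40 N, if the wrist force passes 120 N, or if a joint passes its speed limit or range.

ROBOT

A 6-joint arm with a two-finger parallel gripper is mounted at the origin on the work surface; the furniture and walls round the work are solid. World frame = base frame: x ahead of the robot, y to its left, z up, the work surface at z = 0. Lengths are in m, angles in rad, forces in N, time in s.
With the tool pointing down it reaches from about 0.3 to 0.875 m from the base axis. Payload 6.4 kg.
Tool frame: the origin (TCP) lies between the finger pads; the fingertips stand 19 mm ahead of it and the grasp point (between the pads) is the TCP (ctrl.tips_ahead is the z of the fingertips in the tool frame, in m); z points along the fingers, y is the line along which they close (so a half turn about z gives the same grasp; the last joint's range is limited). The gripper opens to 85 mm and grips with 20 to 120 N. Pads are 22 mm wide; open, the fingers measure 114 mm over their backs; the gripper's body (76 mm by 85 mm) begins 54 mm behind the grasp point. The pads swing forward as they close: fully open they stand 13 mm farther back than shut.
Start: joints at [-1.545, 0.181, 1.607, -0, 1.354, -0.206], TCP at [0.132, -0.56, 0.25] pointing down, gripper open.
Joint ranges: [-2.99, 2.99], [-0.89, 2.07], [0.3, 2.58], [-1.14, 4.28], [0, 2.63], [-3.12, 3.12]. Speed limits (rad/s): [2.57, 2.57, 3.01, 3.14, 3.14, 3.14].

INTERFACE

Orientations are given as a unit quaternion [w, x, y, z].
In Python, from bench import readout, vision, ctrl gives the robot as it stands.
- The arm moves only by the tool play_rows, never from a script. Its arguments are lists of equal length, an entry for each row: "xyz": the shift along the tool's x, y, z in mm, a list of three; "rot": the turn, a rotation vector about the tool's x, y, z in rad, a list of three; "grip": the opening, from 0 (shut) to 1 (fully open). In form: {"xyz": [[x, y, z], ...], "rot": [[rx, ry, rz], ...], "grip": [grip, ...]}. A call has exactly 10 rows; each row is the pose to reach, as a shift and turn from the pose commanded when the call began, along the tool's axes at that moment; what a row does not reach only later rows make up. A row lasts 1/8 s, in which the tool goes at most 62.5 mm and 10.7 degrees, less where a joint would pass 70% of its speed; a pose out of reach is approached as far as the arm can. A call with a gripper value outside its range is refused whole. The fingers move at their own pace and stop on an object; the grip force is fixed at half the most. Time passes only in rows, so rows that repeat a pose let the fingers close, or fill a call up. It gives the time, the measured TCP pose, the force, the opening and the grip force at its end, in the units of the state.
- readout.get_obs(): the state, without advancing time (a new reading comes with each control period).
- vision.camera(name): name is "scene" or "top"; returns a dict with "color" (400x640x3 uint8, red, green, blue), "depth" (400x640 float32, m along the optical axis (not along the pixel's ray), 0 where there is no reading), "camera_matrix" (3x3 intrinsics, pixels), "k1" (the pictures are not rectified: a ray, as slopes to the right and down, at radius r is drawn at 1 + k1 r^2 times it, then the intrinsics apply), "extrinsics" (4x4, takes a point from camera to world coordinates). Camera axes: x right, y down, z forward; pixel columns grow to the right and rows downward; lengths in m; the calibration is good to about 2 mm. A picture is of the moment at which its call begins.
- ctrl.hand_in(): hands the job in; it is judged then, once.
The state is a dict: "time_s": time; "q": joint angles; "dq": joint speeds; "joint_efforts": joint torques, N m; "eef_pos": TCP position; "eef_rot": TCP orientation; "wrist_force": force on the tool from outside, world axes, zero at the start; "torque": the same for the moment, N m; "opening": opening from 0.0 (shut) to 1.0 (fully open); "grasp_force": force on a finger pad.
Only numpy, scipy, OpenCV 4.12 (cv2) and the standard library are available. Lean on these libraries where they do the work, as an engineer would, in place of code of your own. Each camera call takes 0.05 s, during which the arm holds its last target. There are 200 camera calls.

## Working session

There is one attempt and no reset: what is moved stays moved. The work goes in short steps, Python scripts to look and compute and a tool call to move; the robot and the scene stay as the last step left them, time stands still between calls to the robot, and variables do not carry over. Pictures are saved under pics/ and viewed, at most 10 in all, crops included, and the job is handed in when it is done.

Besides the shell and the picture viewer there is one more tool, called as name(argument=value, ...) on one line, values as JSON. play_rows: Moves the arm, as the interface text tells. Its arguments: {"type":"object","properties":{"xyz":{"type":"array","items":{"type":"array","items":{"type":"number"}}},"rot":{"type":"array","items":{"type":"array","items":{"type":"number"}}},"grip":{"type":"array","items":{"type":"number"}}},"required":["xyz","rot","grip"]}

```bash
mkdir -p pics; cat > h.py <<'E'
import numpy as np, cv2
from bench import readout, vision, ctrl
def grab(n):
    c=vision.camera(n); return c
def save(c,f): cv2.imwrite('pics/'+f,cv2.cvtColor(c['color'],cv2.COLOR_RGB2BGR))
def pts(c):
    # world point per pixel from depth
    h,w=c['depth'].shape; K=c['camera_matrix']
    u,v=np.meshgrid(np.arange(w),np.arange(h))
    x=(u-K[0,2])/K[0,0]; y=(v-K[1,2])/K[1,1]
    a,b=x.copy(),y.copy()
    for _ in range(8):
        s=1+c['k1']*(a*a+b*b); a=x/s;b=y/s
    d=np.stack([a,b,np.ones_like(a)],-1)
    E=c['extrinsics']
    P=(d*c['depth'][...,None])@E[:3,:3].T+E[:3,3]
    return P,d@E[:3,:3].T,E[:3,3]
def plane(c,z):
    P,d,o=pts(c); return o+d*((z-o[2])/d[...,2])[...,None]
E
python3 - <<'E'
from h import *
import pickle
for n in('scene','top'):
    c=grab(n); save(c,n+'0.png'); pickle.dump(c,open(n+'0.pkl','wb')); print(n,c['extrinsics'].round(3).tolist(),c['camera_matrix'][0,0],c['k1'])
o=readout.get_obs(); print(o); print(ctrl.tips_ahead)
E
```

```text
scene [[-0.974, -0.126, 0.186, 0.312], [-0.224, 0.607, -0.763, 0.814], [-0.017, -0.785, -0.62, 0.709], [0.0, 0.0, 0.0, 1.0]] 409.38597379940563 -0.05447923997975073
top [[-0.025, -0.99, 0.136, 0.362], [-1.0, 0.024, -0.009, 0.048], [0.005, -0.136, -0.991, 1.009], [0.0, 0.0, 0.0, 1.0]] 382.43579169582654 0.018756769197262525
{'time_s': 0.1, 'q': array([-1.54530978e+00,  1.81517542e-01,  1.60790659e+00, -1.75473276e-05,
        1.35378760e+00, -2.06297934e-01]), 'dq': array([ 0.00096432,  0.00040567, -0.00490974, -0.00085567,  0.00095795,
        0.00233794]), 'joint_efforts': array([ 1.32381039e-03, -4.45873582e+01, -3.52235413e+01, -1.53811743e-04,
        4.14599053e-03,  1.08369667e-05]), 'eef_pos': array([ 0.13208686, -0.55914358,  0.24944634]), 'eef_rot': array([-8.07006702e-04,  9.93291462e-01,  1.15634837e-01,  6.45559372e-05]), 'wrist_force': array([ 0.41664395, -0.00900371, -0.78887899]), 'torque': array([ 0.00746517,  0.00962812, -0.02596488]), 'grasp_force': 0.0, 'opening': 1.0005309438993784}
0.019
```

View pics/top0.png

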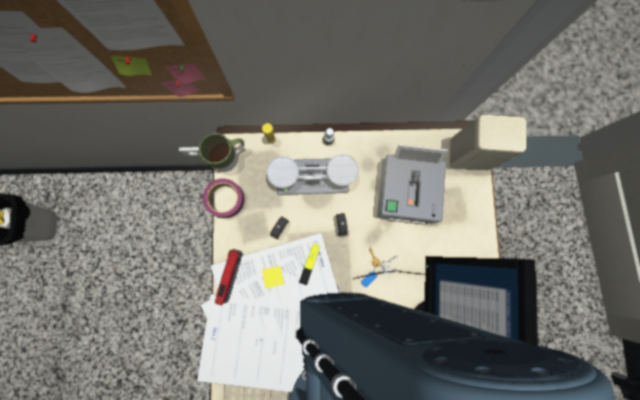

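View pics/scene0.png

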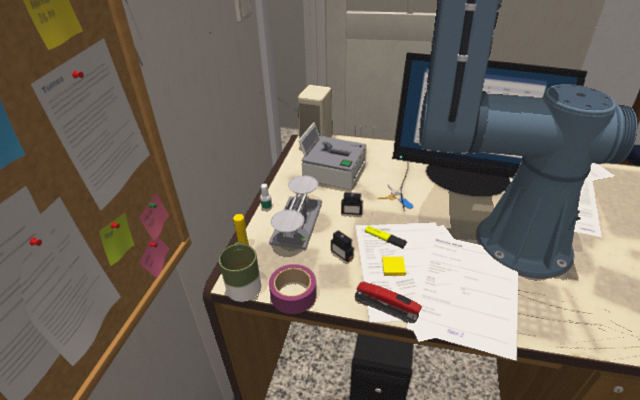

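The top view shows cartridges at about (280,227) and (341,224), pans at (283,172) and (341,170), and the printer slot at about (413,187), with the catch and door towards +x. The scene view confirms it: cartridges at (342,246) and (352,204), printer at (335,160).

```bash
python3 - <<'E'
from h import *
import pickle
T=pickle.load(open('top0.pkl','rb')); S=pickle.load(open('scene0.pkl','rb'))
for n,c,boxes in(('top',T,[(265,212,297,243),(328,208,356,240)]),('scene',S,[(325,225,362,268),(335,185,370,222)])):
    P,d,o=pts(c)
    for (a,b,e,f) in boxes:
        p=P[b:f,a:e].reshape(-1,3); col=c['color'][b:f,a:e].reshape(-1,3)
        dark=col.max(1)<75
        for lo,hi in((.053,.068),(.02,.068)):
            m=(p[:,2]>lo)&(p[:,2]<hi)
            if m.sum()<4: print(n,'few',lo);continue
            q=p[m]; r=cv2.minAreaRect(q[:,:2].astype(np.float32)*1000)
            print(n,lo,m.sum(),'z',np.percentile(q[:,2],[5,50,95]).round(3),'rect',np.round(r[0],1),np.round(r[1],1),round(r[2],1))
# pans: z around .07
P,d,o=pts(T)
for name,(a,b,e,f) in dict(L=(262,150,302,195),R=(323,150,362,192)).items():
    p=P[b:f,a:e].reshape(-1,3); m=(p[:,2]>.06)&(p[:,2]<.085); q=p[m]
    r=cv2.minEnclosingCircle(q[:,:2].astype(np.float32)*1000); print(name,m.sum(),np.median(q[:,2]),r, q.mean(0))
# printer top
p=P[140:235,365:455].reshape(-1,3); m=(p[:,2]>.065)&(p[:,2]<.085); q=p[m]
r=cv2.minAreaRect(q[:,:2].astype(np.float32)*1000); print('printer',m.sum(),np.median(q[:,2]),r)
def crop(c,a,b,e,f,s): return cv2.resize(cv2.cvtColor(c['color'][b:f,a:e],cv2.COLOR_RGB2BGR),None,fx=s,fy=s,interpolation=cv2.INTER_CUBIC)
A=crop(T,260,140,460,240,4); cv2.imwrite('pics/cropT.png',A)
print('depthmap printer z(mm):')
Z=(P[...,2]*1000).round().astype(int)
for v in range(160,222,3): print(v,Z[v,395:432:2])
E
```

```text
top 0.053 153 z [0.056 0.059 0.062] rect [435.6 131.4] [21.3 45.2] 55.0
top 0.02 225 z [0.031 0.058 0.061] rect [435.  131.2] [22.2 57.7] 55.5
top 0.053 154 z [0.055 0.059 0.061] rect [439.1 -29.5] [45.8 20.9] 6.4
top 0.02 217 z [0.031 0.058 0.061] rect [438.9 -29.1] [57.7 21.8] 5.9
scene 0.053 154 z [0.054 0.06  0.062] rect [432.6 133. ] [22.1 46.4] 56.1
scene 0.02 393 z [0.022 0.046 0.061] rect [433.2 133.5] [23.1 59.9] 57.2
scene 0.053 113 z [0.055 0.059 0.062] rect [435.8 -28. ] [44.7 24. ] 10.3
scene 0.02 331 z [0.022 0.042 0.061] rect [437.2 -26.6] [56.5 24.8] 5.0
L 814 0.06946891882017825 ((572.6410522460938, 117.52110290527344), 41.13016128540039) [0.57258508 0.11774151 0.06954904]
R 812 0.06937122497274523 ((574.5629272460938, -31.797096252441406), 41.662017822265625) [ 0.57442852 -0.03301468  0.06937714]
printer 3388 0.07418899203054863 ((524.2543334960938, -208.14013671875), (149.5628662109375, 156.99710083007812), 81.88270568847656)
depthmap printer z(mm):
160 [77 73 72 74 74 76 73 76 74 75 73 77 72 74 78 76 75 81 77]
163 [78 78 75 70 73 74 74 75 75 76 75 72 73 71 76 73 7
[... 623 characters left out ...]
 46 48 55 73 72 75 74 75 73 73]
193 [74 75 72 74 73 74 75 49 49 50 48 58 73 76 73 76 74 73 74]
196 [72 75 73 75 71 75 72 48 49 52 49 59 73 73 75 72 76 73 75]
199 [73 77 71 77 72 73 70 50 49 51 50 67 71 74 73 74 75 73 73]
202 [75 80 75 76 73 73 70 53 53 52 51 68 75 75 73 76 78 76 74]
205 [  77   77   71   73   71   75   74   49   48   50   49   63   73   74
   75   72   72   72 1009]
208 [75 74 70 73 75 74 74 75 77 74 70 74 75 70 74 73 74 75 71]
211 [78 74 74 75 74 76 74 74 73 71 72 76 76 75 75 75 71 75 71]
214 [76 72 74 77 74 76 77 75 72 75 74 75 77 77 72 75 75 75 77]
217 [64 63 66 70 73 73 70 72 74 75 76 76 75 75 75 75 75 74 70]
220 [29 26 29 31 30 33 34 32 42 43 48 57 61 59 66 64 71 68 74]
```

View pics/cropT.png

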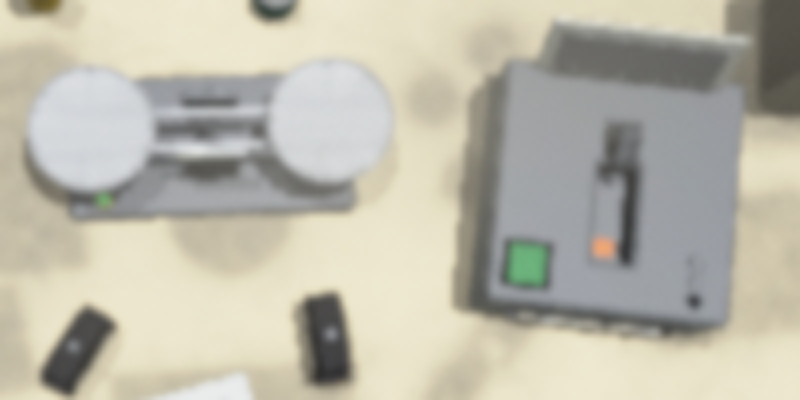

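The crop shows the slot at crop (592-640, 165-262), with the catch nose at its upper end. The printer is yawed about -8 degrees. Next I'll measure the slot and the obstacle heights near the path.

```bash
python3 - <<'E'
from h import *
import pickle
T=pickle.load(open('top0.pkl','rb')); S=pickle.load(open('scene0.pkl','rb'))
P,d,o=pts(T); Q=plane(T,.075)
a,b,e,f=400,180,426,212
m=((P[b:f,a:e,2]<.0685)&(P[b:f,a:e,2]>.03)).astype(np.uint8)
n,l,st,ce=cv2.connectedComponentsWithStats(m); k=1+st[1:,4].argmax()
q=Q[b:f,a:e][l==k]; r=cv2.minAreaRect(q[:,:2].astype(np.float32)*1000); print('slot top',len(q),r)
c8=np.array([np.cos(-.1414),np.sin(-.1414)]); n8=np.array([-c8[1],c8[0]])
print('along',np.percentile(q[:,:2]@c8*1000,[0,2,98,100]),'across',np.percentile(q[:,:2]@n8*1000,[0,2,50,98,100]))
g=cv2.cvtColor(T['color'],cv2.COLOR_RGB2GRAY)
for v in (190,196,202): print(v,g[v,403:424],(Q[v,403:424,1]*1000).round(1)[[0,-1]])
P2,_,_=pts(S)
# printer in scene
p=P2[120:200,290:380].reshape(-1,3); mm=(abs(p[:,2]-.075)<.006); 
r=cv2.minAreaRect(p[mm][:,:2].astype(np.float32)*1000); print('printer scene',mm.sum(),r)
# max-height grid (scene+top), x 0..0.8, y -.7...3
A=np.concatenate([P.reshape(-1,3),P2.reshape(-1,3)])
print('cols y',list(range(-70,25,5)))
for x in range(70,-5,-5):
    row=[]
    for y in range(-70,25,5):
        s=A[(A[:,0]>x/100)&(A[:,0]<x/100+.05)&(A[:,1]>y/100)&(A[:,1]<y/100+.05)&(A[:,2]>-.02)]
        row.append(int(s[:,2].max()*100) if len(s) else -9)
    print(x,row)
E
```

```text
slot top 237 ((508.4974060058594, -204.7925262451172), (24.660518646240234, 66.95030212402344), 86.4531021118164)
along [499.89346829 502.46572786 561.25216737 565.05512685] across [-146.03605232 -143.09989492 -131.19688354 -119.87517975 -119.29416182]
190 [163 163 163 161 153 148 155 161 161 161 158 144 117  83  66  81 112 137
 154 160 159] [-180.5 -230. ]
196 [162 162 161 157 150 151 157 161 162 162 159 141 105  68  64  90 122 147
 158 160 160] [-179.7 -229.1]
202 [164 163 161 154 152 166 179 181 181 175 152 111  73  57  75 103 130 151
 159 161 159] [-178.9 -228.1]
printer scene 1747 ((529.156494140625, -190.39393615722656), (213.37533569335938, 441.58172607421875), 10.851694107055664)
cols y [-70, -65, -60, -55, -50, -45, -40, -35, -30, -25, -20, -15, -10, -5, 0, 5, 10, 15, 20]
70 [-9, -9, -9, -9, -9, 0, 0, 0, 0, 0, 0, 0, 0, 0, 0, 0, 0, 0, 0]
65 [-9, -9, -9, -9, -9, 18, 18, 17, 0, 0, 0, 0, 0, 7, 7, 0, 9, 9, 9]
60 [-9, -9, -9, -9, -9, 18, 18, 18, 12, 13, 13, 7, 7, 7, 1, 7, 7, 0, 10]
55 [-9, -9, -9, -9, -9, 18, 18, 17, 12, 11, 10, 7, 7, 7, 8, 8, 7, 7, 4]
50 [-9, -9, -9, -9, 3, 3, 0, 0, 7, 10, 7, 7, 7, 7, 8, 8, 7, 7, 4]
45 [-9, -9, -9, -9, 3, 4, 0, 0, 7, 7, 8, 7, 0, 6, 0, 0, 6, 0, 4]
40 [-9, -9, -9, -9, 2, 4, 0, 0, 7, 7, 7, 2, 0, 6, 0, 0, 6, 6, 0]
35 [-9, -9, -9, -9, -9, 0, 0, 0, 22, 12, 0, 0, 0, 0, 100, 1, 0, 0, 4]
30 [-9, -9, -9, -9, -9, 0, 0, 34, 31, 13, 1, 1, 0, 0, 1, 1, 1, 1, 4]
25 [-9, -9, -9, -9, -9, -9, -9, 34, 31, 15, 0, 79, 80, 79, 68, 45, 1, 1, 0]
20 [-9, -9, -9, -9, -9, -9, -9, 34, 33, 15, 0, 0, 0, 68, 68, 54, 0, 0, 0]
15 [-9, -9, -9, -9, -9, -9, -9, -9, 1, 9, 1, 0, 0, 37, 55, 43, 0, 0, 0]
10 [-9, -9, -9, 44, 34, -9, -9, 34, 34, 10, 5, 0, 0, 37, 37, 35, 0, 1, 0]
5 [-9, -9, 42, 43, -9, -9, -9, 33, 34, 11, 5, 0, 1, 38, 38, 35, 1, 0, 0]
0 [-9, -9, -9, -9, -9, -9, -9, 33, 34, 11, 6, 0, 38, 39, 39, 38, 1, 0, 0]
```

play_rows(xyz=[[0,0,-60],[0,0,-120],[0,0,-180],[50,-35,-190],[101,-71,-190],[152,-107,-190],[203,-143,-190],[254,-179,-190],[305,-215,-190],[355,-250,-190]], rot=[[0,0,0],[0,0,0],[0,0,0],[0,0,0],[0,0,0],[0,0,0],[0,0,0],[0,0,0],[0,0,0],[0,0,0]], grip=[1,1,1,1,1,1,1,1,1,1])

```text
time_s: 1.35
eef_pos: [0.4211, -0.2329, 0.4401]
eef_rot: [-0.0, 0.993, 0.116, -0.0]
wrist_force: [-0.4, 0.1, 0.2]
opening: 1.0
grasp_force: 0.0
```

```bash
cat > to.py <<'E'
from h import *
from scipy.spatial.transform import Rotation as R
import sys
# usage: to.py x y z(mm) yaw(deg) : shift from current measured pose
x,y,z,yaw=map(float,sys.argv[1:5])
o=readout.get_obs(); q=o['eef_rot']; r=R.from_quat([q[1],q[2],q[3],q[0]])
M=r.as_matrix(); t=np.radians(yaw); c,s=np.cos(t),np.sin(t)
G=np.array([[c,s,0],[s,-c,0],[0,0,-1.]])
print('t',round(o['time_s'],2),'pos',(o['eef_pos']*1000).round(1),'yaw',np.degrees(np.arctan2(M[1,0],M[0,0])).round(1),'q',o['q'].round(2),'F',o['wrist_force'].round(1),'open',round(o['opening'],3),'gf',o['grasp_force'])
print('shift',(M.T@(np.array([x,y,z])-o['eef_pos']*1000)).round(1),'rot',(R.from_matrix(M.T@G)).as_rotvec().round(3))
E
python3 to.py 437.5 -28 100 5.7
```

```text
t 1.35 pos [ 421.1 -232.9  440.1] yaw 13.3 q [-0.75 -0.13  1.55  0.    1.72  0.59] F [-0.4  0.1  0.2] open 1.0 gf 0.0
shift [  63.  -195.6  340.1] rot [-0.     0.     0.132]
```

play_rows(xyz=[[12,-40,40],[24,-80,80],[36,-120,125],[48,-160,175],[58,-185,230],[63,-195.5,290],[63,-195.5,340],[63,-195.5,370],[63,-195.5,383],[63,-195.5,383]], rot=[[0,0,0.03],[0,0,0.06],[0,0,0.09],[0,0,0.12],[0,0,0.132],[0,0,0.132],[0,0,0.132],[0,0,0.132],[0,0,0.132],[0,0,0.132]], grip=[1,1,1,1,1,1,1,1,1,0.6])

```text
time_s: 2.6
eef_pos: [0.4363, -0.03, 0.057]
eef_rot: [-0.0, 0.999, 0.05, -0.001]
wrist_force: [0.2, -0.1, 1.0]
opening: 0.816
grasp_force: 0.0
```

play_rows(xyz=[[0,0,0],[0,0,0],[0,0,0],[0,0,0],[0,0,0],[0,0,0],[0,0,-5],[0,0,-20],[0,0,-60],[0,0,-110]], rot=[[0,0,0],[0,0,0],[0,0,0],[0,0,0],[0,0,0],[0,0,0],[0,0,0],[0,0,0],[0,0,0],[0,0,0]], grip=[0.1,0.1,0.1,0.1,0.1,0.1,0.1,0.1,0.1,0.1])

```text
time_s: 3.85
eef_pos: [0.4356, -0.0297, 0.1684]
eef_rot: [-0.0, 0.999, 0.05, -0.001]
wrist_force: [1.1, -0.4, -1.7]
opening: 0.221
grasp_force: 58.8
```

```bash
python3 to.py 574 -32 150 0; python3 - <<'E'
from h import *
a=grab('top');b=grab('scene'); save(a,'t1.png')
i=np.hstack([cv2.resize(x['color'][r:r+130,c:c+130],(400,400)) for x,r,c in((a,140,260),(b,130,280))])
cv2.imwrite('pics/g1.png',cv2.cvtColor(i,cv2.COLOR_RGB2BGR))
E
```

```text
t 3.85 pos [435.6 -29.7 168.4] yaw 5.7 q [-0.34 -0.04  2.02  0.    1.16  1.13] F [ 1.1 -0.4 -1.7] open 0.221 gf 58.805766105651855
shift [137.5  16.1  18.2] rot [-0.001  0.002  0.1  ]
```

View pics/g1.png

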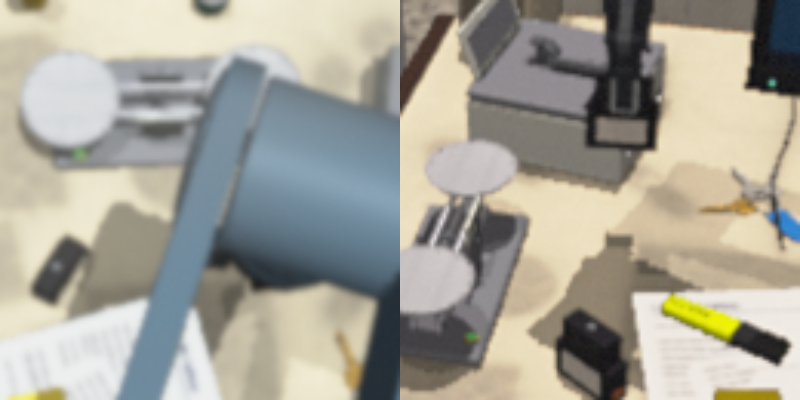

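The scene view shows cartridge b held in the gripper at (620,130), and a still on the desk at (590,350). Next I'll place b on the right pan.

play_rows(xyz=[[35,4,0],[70,8,0],[105,12,0],[130,15,4],[135.5,16,14],[135.5,16,26],[135.5,16,34],[135.5,16,40],[135.5,16,45],[135.5,16,48]], rot=[[0,0,0.03],[0,0,0.06],[0,0,0.09],[0,0,0.1],[0,0,0.1],[0,0,0.1],[0,0,0.1],[0,0,0.1],[0,0,0.1],[0,0,0.1]], grip=[0.1,0.1,0.1,0.1,0.1,0.1,0.1,0.1,0.1,0.1])

```text
time_s: 5.2
eef_pos: [0.5729, -0.0325, 0.1192]
eef_rot: [0.0, 1.0, -0.0, 0.0]
wrist_force: [-1.3, 0.7, 7.9]
opening: 0.22
grasp_force: 59.8
```

```bash
python3 to.py 572 -32 119.5 0
```

```text
t 5.2 pos [572.9 -32.5 119.2] yaw -0.0 q [-0.26  0.33  1.71 -0.    1.1   1.31] F [-1.3  0.7  7.9] open 0.22 gf 59.76748466491699
shift [-0.9 -0.5 -0.3] rot [ 0. -0. -0.]
```

play_rows(xyz=[[0,0,-0.8],[0,0,-0.8],[0,0,-0.8],[0,0,-0.8],[0,0,-0.8],[0,0,-0.8],[0,0,-10],[0,0,-40],[0,0,-80],[0,0,-120]], rot=[[0,0,0],[0,0,0],[0,0,0],[0,0,0],[0,0,0],[0,0,0],[0,0,0],[0,0,0],[0,0,0],[0,0,0]], grip=[0.1,0.35,0.5,0.7,1,1,1,1,1,1])

```text
time_s: 6.45
eef_pos: [0.5729, -0.0324, 0.2411]
eef_rot: [0.0, 1.0, -0.0, 0.0]
wrist_force: [0.1, 0.1, -0.0]
opening: 0.998
grasp_force: 0.0
```

```bash
python3 to.py 434 132 57 -34.5;  python3 - <<'E'
from h import *
b=grab('scene');P,_,_=pts(b)
p=P[150:225,270:335].reshape(-1,3);col=b['color'][150:225,270:335].reshape(-1,3)
m=(p[:,2]>.09)&(p[:,2]<.15)&(p[:,0]>.5)&(p[:,0]<.65)&(p[:,1]<.03)&(p[:,1]>-.1)
q=p[m];print(m.sum(),np.percentile(q,[2,50,98],axis=0).round(3))
t=q[q[:,2]>q[:,2].max()-.008];print(cv2.minAreaRect(t[:,:2].astype(np.float32)*1000))
E
```

```text
t 6.45 pos [572.9 -32.4 241.1] yaw -0.0 q [-0.26  0.19  1.62 -0.    1.34  1.31] F [ 0.1  0.1 -0. ] open 0.998 gf 0.0
shift [-139.  -164.4  184. ] rot [-0.    -0.     0.602]
282 [[ 0.545 -0.04   0.091]
 [ 0.57  -0.023  0.109]
 [ 0.599 -0.019  0.122]]
((572.2990112304688, -30.271324157714844), (46.3128547668457, 23.27243995666504), 0.339318186044693)
```

play_rows(xyz=[[-30,-36,0],[-60,-72,0],[-95,-112,10],[-125,-150,40],[-138,-163.5,85],[-138,-163.5,135],[-138,-163.5,170],[-138,-163.5,184],[-138,-163.5,184],[-138,-163.5,184]], rot=[[0,0,0.15],[0,0,0.3],[0,0,0.45],[0,0,0.602],[0,0,0.602],[0,0,0.602],[0,0,0.602],[0,0,0.602],[0,0,0.602],[0,0,0.602]], grip=[1,1,1,1,1,1,1,1,0.5,0.1])

```text
time_s: 7.75
eef_pos: [0.4365, 0.1311, 0.0568]
eef_rot: [-0.0, 0.955, -0.297, 0.001]
wrist_force: [0.6, -0.6, 0.1]
opening: 0.602
grasp_force: 0.0
```

play_rows(xyz=[[0,0,0],[0,0,0],[0,0,0],[0,0,0],[0,0,0],[0,0,-5],[0,0,-25],[0,0,-60],[0,0,-90],[0,0,-110]], rot=[[0,0,0],[0,0,0],[0,0,0],[0,0,0],[0,0,0],[0,0,0],[0,0,0],[0,0,0],[0,0,0],[0,0,0]], grip=[0.1,0.1,0.1,0.1,0.1,0.1,0.1,0.1,0.1,0.1])

```text
time_s: 9.0
eef_pos: [0.4355, 0.1311, 0.1671]
eef_rot: [-0.0, 0.955, -0.297, 0.001]
wrist_force: [0.4, -0.0, -0.6]
opening: 0.222
grasp_force: 58.6
```

```bash
python3 to.py 572 118 160 0
```

```text
t 9.0 pos [435.5 131.1 167.1] yaw -34.5 q [0.03 0.   1.98 0.   1.16 2.2 ] F [ 0.4 -0.  -0.6] open 0.222 gf 58.60151767730713
shift [120.  -66.5   7.3] rot [-0.001 -0.002 -0.602]
```

play_rows(xyz=[[30,-16,0],[60,-33,0],[90,-50,0],[115,-64,2],[120,-66.5,8],[120,-66.5,16],[120,-66.5,24],[120,-66.5,29],[120,-66.5,33],[120,-66.5,36]], rot=[[0,0,-0.15],[0,0,-0.3],[0,0,-0.45],[0,0,-0.602],[0,0,-0.602],[0,0,-0.602],[0,0,-0.602],[0,0,-0.602],[0,0,-0.602],[0,0,-0.602]], grip=[0.1,0.1,0.1,0.1,0.1,0.1,0.1,0.1,0.1,0.1])

```text
time_s: 10.25
eef_pos: [0.5715, 0.118, 0.1293]
eef_rot: [-0.0, 1.0, -0.0, 0.0]
wrist_force: [0.3, 0.3, 1.1]
opening: 0.221
grasp_force: 58.7
```

```bash
python3 to.py 572 118 131 0; python3 - <<'E'
from h import *
b=grab('scene')
cv2.imwrite('pics/g2.png',cv2.cvtColor(cv2.resize(b['color'][150:280,240:370],(500,500)),cv2.COLOR_RGB2BGR))
E
```

```text
t 10.25 pos [571.5 118.  129.3] yaw -0.0 q [0.   0.33 1.68 0.   1.13 1.57] F [0.3 0.3 1.1] open 0.221 gf 58.66033673286438
shift [ 0.5 -0.  -1.7] rot [-0. -0. -0.]
```

View pics/g2.png

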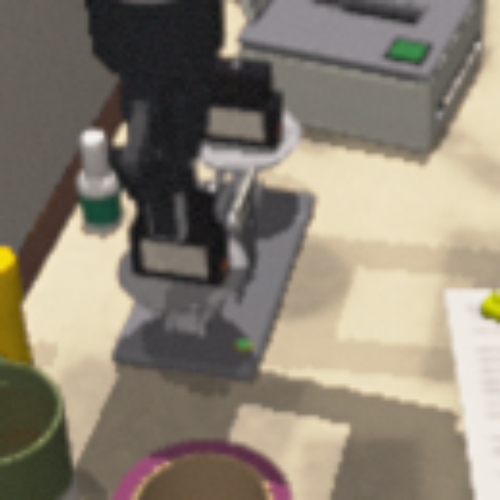

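Cartridge a is on the left pan at crop (180,245) and b on the right pan at (240,115), with the beam near level. Next I'll release a, lift clear and let the beam settle.

play_rows(xyz=[[0,0,0],[0,0,0],[0,0,0],[0,0,0],[0,0,0],[0,0,0],[0,0,-10],[0,0,-40],[0,0,-80],[0,0,-120]], rot=[[0,0,0],[0,0,0],[0,0,0],[0,0,0],[0,0,0],[0,0,0],[0,0,0],[0,0,0],[0,0,0],[0,0,0]], grip=[0.35,0.5,0.7,1,1,1,1,1,1,1])

```text
time_s: 11.55
eef_pos: [0.5715, 0.1179, 0.2512]
eef_rot: [-0.0, 1.0, -0.0, 0.0]
wrist_force: [0.5, 0.0, 0.2]
opening: 1.001
grasp_force: 0.0
```

play_rows(xyz=[[-25,20,0],[-50,40,0],[-75,60,0],[-100,75,0],[-120,75,0],[-120,75,0],[-120,75,0],[-120,75,0],[-120,75,0],[-120,75,0]], rot=[[0,0,0],[0,0,0],[0,0,0],[0,0,0],[0,0,0],[0,0,0],[0,0,0],[0,0,0],[0,0,0],[0,0,0]], grip=[1,1,1,1,1,1,1,1,1,1])

```text
time_s: 12.8
eef_pos: [0.4517, 0.043, 0.2491]
eef_rot: [-0.0, 1.0, -0.0, -0.0]
wrist_force: [-0.0, -0.5, 0.3]
opening: 0.999
grasp_force: 0.0
```

```bash
cat > bal.py <<'E'
from h import *
b=grab('scene');P,_,_=pts(b); print(readout.get_obs()['time_s'])
for n,yc in(('L',.118),('R',-.032)):
    m=(abs(P[...,0]-.573)<.06)&(abs(P[...,1]-yc)<.045)&(P[...,2]>.05)&(P[...,2]<.16)
    q=P[m]; top=q[q[:,2]>np.percentile(q[:,2],98)-.012]; r=cv2.minAreaRect(top[:,:2].astype(np.float32)*1000)
    print(n,len(q),'top z',np.percentile(q[:,2],[90,95,99]).round(4),np.round(r[0],1),np.round(r[1],1),round(r[2],1))
cv2.imwrite('pics/g3.png',cv2.cvtColor(cv2.resize(b['color'][150:280,240:370],(500,500)),cv2.COLOR_RGB2BGR))
E
python3 bal.py
```

```text
12.85
L 871 top z [0.1381 0.1393 0.1407] [568.1 119.7] [21.5 46.5] 87.0
R 682 top z [0.1197 0.1207 0.122 ] [572.9 -30.3] [23.6 46.6] 89.9
```

View pics/g3.png

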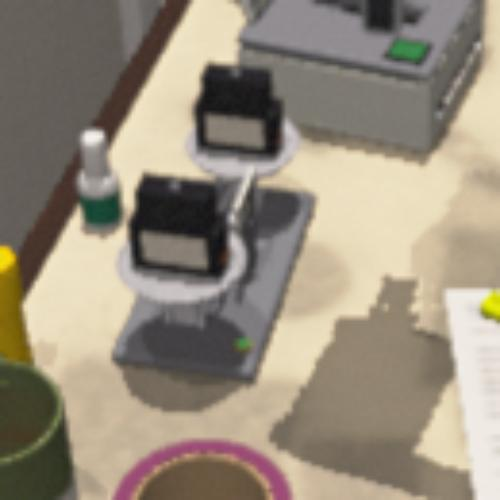

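The right pan, carrying b, is down at its stop (top at z 0.121). The left pan, carrying a, is up at 0.139. So b is heavier. I'll check b's position from the top camera and refine the printer yaw.

```bash
python3 - <<'E'
from h import *
import pickle
c=grab('top'); P,_,_=pts(c)
m=(abs(P[...,0]-.573)<.06)&(abs(P[...,1]+.032)<.045)&(P[...,2]>.105)&(P[...,2]<.15)
q=P[m]; print(len(q)); 
if len(q)>20: print(cv2.minAreaRect(q[:,:2].astype(np.float32)*1000))
T=pickle.load(open('top0.pkl','rb')); P,_,_=pts(T)
w=P[140:235,365:455]; m=(abs(w[...,2]-.075)<.006)&(w[...,0]>.42)
m=cv2.morphologyEx(m.astype(np.uint8),cv2.MORPH_CLOSE,np.ones((3,3)))
n,l,st,_=cv2.connectedComponentsWithStats(m); k=1+st[1:,4].argmax(); m=l==k
Q=plane(T,.075)[140:235,365:455]
def fit(p,ax,trim):
    L=cv2.fitLine(p.astype(np.float32)*1000,cv2.DIST_HUBER,0,.01,.01).ravel(); print(ax,L.round(3))
rows=[r for r in range(95) if m[r].sum()>45][4:-8]
fit(np.array([Q[r,np.where(m[r])[0].min()][:2] for r in rows]),'left +y',0)
fit(np.array([Q[r,np.where(m[r])[0].max()][:2] for r in rows]),'right -y',0)
cols=[k for k in range(95) if m[:,k].sum()>45][6:-6]
fit(np.array([Q[np.where(m[:,k])[0].max(),k][:2] for k in cols]),'bottom -x',0)
E
python3 to.py 573 -32 118 0
```

```text
0
left +y [ 9.90000e-01 -1.41000e-01  5.28928e+02 -1.34141e+02]
right -y [ 9.90000e-01 -1.41000e-01  5.25111e+02 -2.81332e+02]
t 12.9 pos [451.6  43.  249.2] yaw -0.0 q [-0.17 -0.1   1.9   0.    1.34  1.4 ] F [ 0.5  0.1 -0.3] open 1.0 gf 0.0
shift [121.4  75.  131.1] rot [-0.  0. -0.]Traceback (most recent call last):
  File "<stdin>", line 17, in <module>
IndexError: index 90 is out of bounds for axis 1 with size 90
```

play_rows(xyz=[[30,19,0],[60,38,0],[95,57,0],[118,73,10],[121.4,75.4,50],[121.4,75.4,95],[121.4,75.4,122],[121.4,75.4,130.5],[121.4,75.4,130.5],[121.4,75.4,130.5]], rot=[[0,0,0],[0,0,0],[0,0,0],[0,0,0],[0,0,0],[0,0,0],[0,0,0],[0,0,0],[0,0,0],[0,0,0]], grip=[1,1,1,1,1,1,1,1,1,0.6])

```text
time_s: 14.15
eef_pos: [0.5741, -0.0327, 0.1204]
eef_rot: [0.0, 1.0, -0.0, 0.001]
wrist_force: [-1.1, 0.1, 0.3]
opening: 0.818
grasp_force: 0.0
```

play_rows(xyz=[[0,0,0],[0,0,0],[0,0,0],[0,0,0],[0,0,0],[0,0,0],[0,0,0],[0,0,-2],[0,0,-4],[0,0,-6]], rot=[[0,0,0],[0,0,0],[0,0,0],[0,0,0],[0,0,0],[0,0,0],[0,0,0],[0,0,0],[0,0,0],[0,0,0]], grip=[0.1,0.1,0.1,0.1,0.1,0.1,0.1,0.1,0.1,0.1])

```text
time_s: 15.4
eef_pos: [0.5727, -0.0325, 0.1246]
eef_rot: [-0.0, 1.0, -0.0, -0.0]
wrist_force: [0.1, 0.4, 0.2]
opening: 0.219
grasp_force: 63.1
```

play_rows(xyz=[[0,0,-2],[0,0,-4],[0,0,-6],[0,0,-8],[0,0,-11],[0,0,-15],[0,0,-25],[0,0,-40],[0,0,-60],[0,0,-80]], rot=[[0,0,0],[0,0,0],[0,0,0],[0,0,0],[0,0,0],[0,0,0],[0,0,0],[0,0,0],[0,0,0],[0,0,0]], grip=[0.1,0.1,0.1,0.1,0.1,0.1,0.1,0.1,0.1,0.1])

```text
time_s: 16.65
eef_pos: [0.5732, -0.0326, 0.2066]
eef_rot: [0.0, 1.0, -0.0, 0.001]
wrist_force: [-0.2, -0.2, 0.5]
opening: 0.216
grasp_force: 63.0
```

```bash
python3 to.py 504.3 -205 175 -8.1; python3 bal.py
```

```text
t 16.65 pos [573.2 -32.6 206.6] yaw -0.0 q [-0.26  0.22  1.65 -0.    1.27  1.31] F [-0.2 -0.2  0.5] open 0.216 gf 63.03427577018738
shift [-68.9 172.4  31.6] rot [ 0.    -0.001  0.141]
16.7
L 849 top z [0.1202 0.1212 0.1225] [567.8 119.1] [21.4 45.5] 87.9
R 554 top z [0.1527 0.1561 0.159 ] [570.7 -22.2] [58.6 15.1] 12.1
```

play_rows(xyz=[[-10,25,0],[-22,55,0],[-34,85,0],[-46,115,0],[-58,145,0],[-66,165,0],[-69,172.5,10],[-69,172.5,25],[-69,172.5,31.5],[-69,172.5,31.5]], rot=[[0,0,0.03],[0,0,0.06],[0,0,0.09],[0,0,0.12],[0,0,0.141],[0,0,0.141],[0,0,0.141],[0,0,0.141],[0,0,0.141],[0,0,0.141]], grip=[0.1,0.1,0.1,0.1,0.1,0.1,0.1,0.1,0.1,0.1])

```text
time_s: 17.95
eef_pos: [0.5036, -0.2038, 0.1721]
eef_rot: [-0.001, 0.998, -0.07, -0.001]
wrist_force: [-0.5, 0.4, -0.5]
opening: 0.219
grasp_force: 63.0
```

```bash
python3 to.py 504.3 -205 140 -8.1; python3 - <<'E'
from h import *
c=grab('scene')
i=cv2.resize(c['color'][90:200,285:405],(600,550),interpolation=cv2.INTER_CUBIC)
cv2.imwrite('pics/g4.png',cv2.cvtColor(i,cv2.COLOR_RGB2BGR))
P,_,_=pts(c)
for lo,hi in((.12,.15),(.155,.176)):
    m=(abs(P[...,0]-.505)<.06)&(abs(P[...,1]+.205)<.02)&(P[...,2]>lo)&(P[...,2]<hi)&(c['color'].max(2)<90)
    q=P[m]; s=q[:,:2]@[.990,-.1409]*1000; print(len(q),'along',np.percentile(s,[1,5,95,99]).round(1),'z min',q[:,2].min() if len(q) else 0)
E
```

```text
t 17.95 pos [ 503.6 -203.8  172.1] yaw -8.0 q [-0.6   0.2   1.76  0.    1.19  1.11] F [-0.5  0.4 -0.5] open 0.219 gf 62.965089082717896
shift [ 0.9  1.1 32.1] rot [-0.001  0.002  0.001]
110 along [496.8 497.  553.5 555. ] z min 0.12012649414362242
84 along [502.4 503.  546.9 547.7] z min 0.15517688228951676
```

View pics/g4.png

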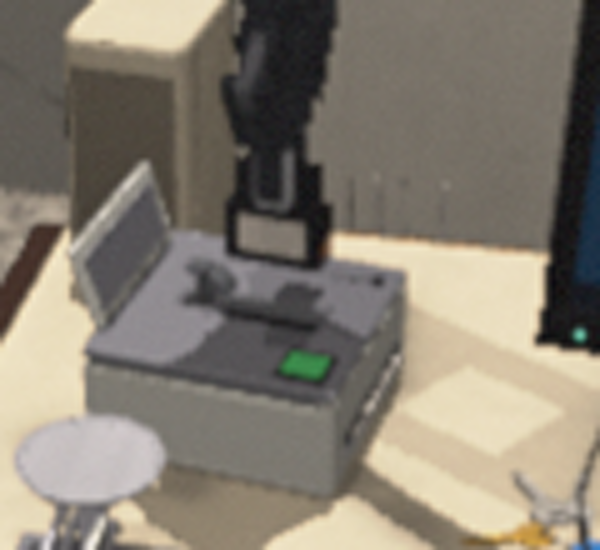

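The held cartridge is upright above the slot: its foot is at crop (275,255) and the slot at (240-325, 300). I'll measure the slot in this same camera from the earlier clear picture.

```bash
python3 - <<'E'
from h import *
import pickle
S=pickle.load(open('scene0.pkl','rb')); Q=plane(S,.075); P,_,_=pts(S)
c8=np.array([.990,-.1409]); n8=np.array([.1409,.990])
A=Q[...,:2]@c8*1000; N=Q[...,:2]@n8*1000
g=cv2.cvtColor(S['color'],cv2.COLOR_RGB2GRAY)
# resample intensity and depth-height on an (along,across) grid at mouth height
r=(A>470)&(A<600)&(N>-165)&(N<-100)
from scipy.interpolate import griddata
al=np.arange(480,580,3); 
Z=P[...,2]*1000
for n in range(-150,-108,3):
    v=griddata((A[r],N[r]),g[r].astype(float),(al,np.full(len(al),n)))
    print(n,v.round().astype(int))
print(al)
E
```

```text
-150 [142 142 143 143 142 142 141 138 140 141 139 134 135 139 140 140 133 135
 139 142 143 141 141 141 141 141 127  97  78  80  85  83  70  59]
-147 [143 141 142 142 141 141 132 132 135 136 128 123 128 133 136 131 127 130
 135 137 138 137 137 137 136 137 121  89  77  77  74  70  63  58]
-144 [141 141 141 141 142 139 128 126 130 126 118 111 120 128 130 120 119 123
 127 131 130 128 127 126 128 129 114  87  74  75  67  57  58  57]
-141 [142 142 141 142 142 134 123 119 115 111 105 102 109 115 115 109 111 111
 114 116 115 115 117 113 115 115 105  85  72  71  64  56  56  61]
-138 [142 142 141 143 143 134 120 109  99  97  93  94  98 102 100  99 100  97
 100 100  99 101 101  98 100 102  94  81  73  70  61  56  54  64]
-135 [141 142 143 143 142 135 117  93  84  84  83  80  84  86  85  89  83  84
  84  84  85  88  84  81  84  86  87  79  74  68  56  51  51  67]
-132 [142 143 142 143 142 133 109  85  72  72  72  75  74  71  72  75  73  74
  71  70  74  76  74  71  70  71  78  74  72  65  54  48  52  65]
-129 [143 142 142 143 144 131 108  79  66  64  66  69  65  62  64  64  65  66
  64  63  63  
[... 354 characters left out ...]
143 141 142 133 106  68  47  48  56  59  58  52  47  51  56  62
  56  53  53  58  62  61  55  58  77  96 103 103 103 109 104  98]
-117 [142 142 141 140 143 138 117  88  81  77  80  87  85  85  81  75  86  87
  88  87  78  76  81  83  85  87  98 114 120 118 121 126 123 120]
-114 [141 142 141 141 143 135 122 113 114 112 112 111 111 115 115 111 113 112
 117 118 110 108 107 106 113 118 124 128 128 129 137 140 136 132]
-111 [142 143 142 143 143 141 136 133 131 130 131 131 133 133 130 131 132 135
 135 132 127 128 129 129 131 132 137 139 136 137 142 141 142 142]
[480 483 486 489 492 495 498 501 504 507 510 513 516 519 522 525 528 531
 534 537 540 543 546 549 552 555 558 561 564 567 570 573 576 579]
```

play_rows(xyz=[[1.5,0.4,1],[3,0.8,3],[3,0.8,5],[3,0.8,5],[3,0.8,5],[3,0.8,5],[3,0.8,5],[3,0.8,5],[3,0.8,5],[3,0.8,5]], rot=[[0,0,0],[0,0,0],[0,0,0],[0,0,0],[0,0,0],[0,0,0],[0,0,0],[0,0,0],[0,0,0],[0,0,0]], grip=[0.1,0.1,0.1,0.1,0.1,0.1,0.1,0.1,0.1,0.1])

```text
time_s: 19.25
eef_pos: [0.5068, -0.2062, 0.1683]
eef_rot: [-0.0, 0.998, -0.071, -0.0]
wrist_force: [0.4, 0.2, -0.7]
opening: 0.222
grasp_force: 63.0
```

```bash
python3 to.py 506.5 -205 140 -8.1; python3 - <<'E'
from h import *
c=grab('scene'); P,_,_=pts(c); o=readout.get_obs()['eef_pos'][:2]*1000
print('tcp along/across',o@[.990,-.1409],o@[.1409,.990])
for lo,hi in((.112,.14),(.15,.17)):
    m=(abs(P[...,0]-.505)<.06)&(abs(P[...,1]+.205)<.02)&(P[...,2]>lo)&(P[...,2]<hi)&(c['color'].max(2)<90)
    q=P[m]; s=q[:,:2]@[.990,-.1409]*1000; print(len(q),'along',np.percentile(s,[1,5,95,99]).round(1),q[:,2].min())
E
```

```text
t 19.25 pos [ 506.8 -206.2  168.3] yaw -8.1 q [-0.6   0.21  1.75  0.    1.18  1.11] F [ 0.4  0.2 -0.7] open 0.222 gf 62.95530438423157
shift [-0.5 -1.1 28.3] rot [-0.  0.  0.]
tcp along/across 530.7834159723836 -132.66222440021747
79 along [500.1 500.4 558.  558.8] 0.11205382957252707
99 along [505.9 506.4 551.1 551.7] 0.1501438638822059
```

play_rows(xyz=[[0,-1,4],[0,-1,8],[0,-1,12],[0,-1,16],[0,-1,20],[0,-1,24],[0,-1,28],[0,-1,31],[0,-1,31],[0,-1,31]], rot=[[0,0,0],[0,0,0],[0,0,0],[0,0,0],[0,0,0],[0,0,0],[0,0,0],[0,0,0],[0,0,0],[0,0,0]], grip=[0.1,0.1,0.1,0.1,0.1,0.1,0.1,0.1,0.1,0.1])

```text
time_s: 20.55
eef_pos: [0.5068, -0.2051, 0.1372]
eef_rot: [-0.0, 0.998, -0.071, -0.0]
wrist_force: [-0.4, 0.2, -1.0]
opening: 0.217
grasp_force: 62.9
```

play_rows(xyz=[[0,0,1],[0,0,2.5],[0,0,4],[0,0,5.5],[0,0,7],[0,0,8.5],[0,0,10],[0,0,11],[0,0,12],[0,0,12]], rot=[[0,0,0],[0,0,0],[0,0,0],[0,0,0],[0,0,0],[0,0,0],[0,0,0],[0,0,0],[0,0,0],[0,0,0]], grip=[0.1,0.1,0.1,0.1,0.1,0.1,0.1,0.1,0.1,0.1])

```text
time_s: 21.8
eef_pos: [0.507, -0.2054, 0.1252]
eef_rot: [0.0, 0.998, -0.071, 0.0]
wrist_force: [-0.7, -4.2, -0.4]
opening: 0.219
grasp_force: 62.9
```

```bash
python3 to.py 506.5 -205 110 -8.1
```

```text
t 21.8 pos [ 507.  -205.4  125.2] yaw -8.1 q [-0.6   0.27  1.78 -0.    1.1   1.11] F [-0.7 -4.2 -0.4] open 0.219 gf 62.909477949142456
shift [-0.5 -0.3 15.2] rot [ 0. -0.  0.]
```

In the slot by about 7 mm with light side contact; I'll ease over 0.7 mm and go on.

play_rows(xyz=[[0,0.7,0],[0,0.7,2],[0,0.7,4],[0,0.7,6],[0,0.7,8],[0,0.7,10],[0,0.7,12],[0,0.7,14],[0,0.7,14],[0,0.7,14]], rot=[[0,0,0],[0,0,0],[0,0,0],[0,0,0],[0,0,0],[0,0,0],[0,0,0],[0,0,0],[0,0,0],[0,0,0]], grip=[0.1,0.1,0.1,0.1,0.1,0.1,0.1,0.1,0.1,0.1])

```text
time_s: 23.05
eef_pos: [0.5067, -0.2058, 0.1112]
eef_rot: [-0.0, 0.998, -0.071, -0.0]
wrist_force: [-1.2, -0.3, -0.2]
opening: 0.223
grasp_force: 62.9
```

play_rows(xyz=[[0,0,0.5],[0,0,1],[0,0,1.5],[0,0,2],[0,0,2.5],[0,0,3],[0,0,3.5],[0,0,4],[0,0,4],[0,0,4]], rot=[[0,0,0],[0,0,0],[0,0,0],[0,0,0],[0,0,0],[0,0,0],[0,0,0],[0,0,0],[0,0,0],[0,0,0]], grip=[0.1,0.1,0.1,0.1,0.1,0.1,0.1,0.1,0.1,0.1])

```text
time_s: 24.3
eef_pos: [0.5069, -0.2059, 0.1075]
eef_rot: [0.0, 0.998, -0.071, 0.0]
wrist_force: [-3.2, 1.9, 4.9]
opening: 0.219
grasp_force: 63.6
```

play_rows(xyz=[[0,0,0.3],[0,0,0.6],[0,0,0.9],[0,0,1.2],[0,0,1.5],[0,0,1.8],[0,0,2.0],[0,0,2.0],[0,0,2.0],[0,0,2.0]], rot=[[0,0,0],[0,0,0],[0,0,0],[0,0,0],[0,0,0],[0,0,0],[0,0,0],[0,0,0],[0,0,0],[0,0,0]], grip=[0.1,0.1,0.1,0.1,0.1,0.1,0.1,0.1,0.1,0.1])

```text
time_s: 25.55
eef_pos: [0.507, -0.206, 0.1061]
eef_rot: [0.0, 0.998, -0.07, 0.0]
wrist_force: [-4.5, 1.8, 8.9]
opening: 0.216
grasp_force: 64.3
```

play_rows(xyz=[[-0.4,0,0.3],[-0.4,0,0.6],[-0.4,0,0.9],[-0.4,0,1.2],[-0.4,0,1.5],[-0.4,0,1.5],[-0.4,0,1.5],[-0.4,0,1.5],[-0.4,0,1.5],[-0.4,0,1.5]], rot=[[0,0,0],[0,0,0],[0,0,0],[0,0,0],[0,0,0],[0,0,0],[0,0,0],[0,0,0],[0,0,0],[0,0,0]], grip=[0.1,0.1,0.1,0.1,0.1,0.1,0.1,0.1,0.1,0.1])

```text
time_s: 26.8
eef_pos: [0.507, -0.206, 0.1052]
eef_rot: [0.0, 0.998, -0.07, 0.001]
wrist_force: [-5.0, 2.2, 12.9]
opening: 0.218
grasp_force: 64.8
```

play_rows(xyz=[[-0.3,0,0.3],[-0.6,0,0.6],[-0.6,0,0.9],[-0.6,0,1.1],[-0.6,0,1.1],[-0.6,0,1.1],[-0.6,0,1.1],[-0.6,0,1.1],[-0.6,0,1.1],[-0.6,0,1.1]], rot=[[0,0,0],[0,0,0],[0,0,0],[0,0,0],[0,0,0],[0,0,0],[0,0,0],[0,0,0],[0,0,0],[0,0,0]], grip=[0.1,0.1,0.1,0.1,0.1,0.1,0.1,0.1,0.1,0.1])

```text
time_s: 28.05
eef_pos: [0.5069, -0.206, 0.1045]
eef_rot: [0.0, 0.998, -0.07, 0.001]
wrist_force: [-4.5, 3.8, 15.5]
opening: 0.216
grasp_force: 65.0
```

```bash
python3 to.py 506.5 -205 104 -8.1; python3 - <<'E'
from h import *
c=grab('scene')
i=cv2.resize(c['color'][100:190,290:390],(600,540),interpolation=cv2.INTER_CUBIC)
cv2.imwrite('pics/g5.png',cv2.cvtColor(i,cv2.COLOR_RGB2BGR))
E
```

```text
t 28.05 pos [ 506.9 -206.   104.5] yaw -8.1 q [-0.6   0.3   1.79  0.    1.05  1.11] F [-4.5  3.8 15.5] open 0.216 gf 65.04700541496277
shift [-0.5 -0.9  0.5] rot [ 0.    -0.002  0.   ]
```

View pics/g5.png

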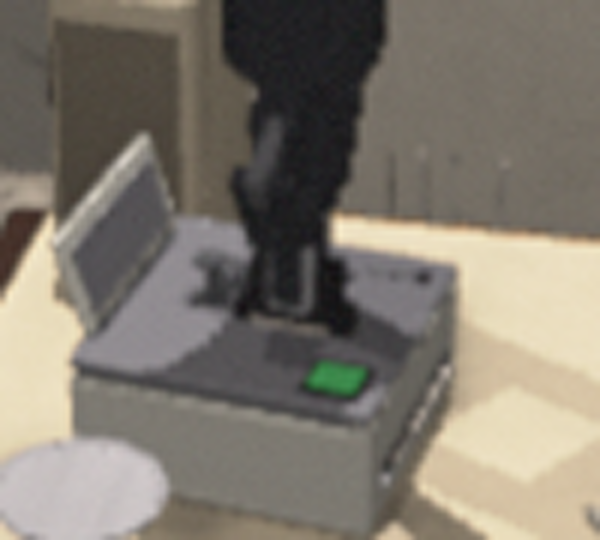

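The cartridge is seated in the slot at crop (300,315). I'll ease up 2.5 mm, still gripping lightly, to test whether the catch holds.

play_rows(xyz=[[0,0,-0.5],[0,0,-1],[0,0,-1.5],[0,0,-2],[0,0,-2.5],[0,0,-2.5],[0,0,-2.5],[0,0,-2.5],[0,0,-2.5],[0,0,-2.5]], rot=[[0,0,0],[0,0,0],[0,0,0],[0,0,0],[0,0,0],[0,0,0],[0,0,0],[0,0,0],[0,0,0],[0,0,0]], grip=[0.1,0.1,0.1,0.1,0.1,0.1,0.1,0.1,0.1,0.1])

```text
time_s: 29.35
eef_pos: [0.5068, -0.2059, 0.1061]
eef_rot: [0.0, 0.998, -0.071, 0.001]
wrist_force: [-0.8, 1.4, 8.0]
opening: 0.221
grasp_force: 63.8
```

play_rows(xyz=[[0,0,-0.5],[0,0,-1],[0,0,-1.5],[0,0,-2],[0,0,-2],[0,0,-2],[0,0,-2],[0,0,-2],[0,0,-2],[0,0,-2]], rot=[[0,0,0],[0,0,0],[0,0,0],[0,0,0],[0,0,0],[0,0,0],[0,0,0],[0,0,0],[0,0,0],[0,0,0]], grip=[0.1,0.1,0.1,0.1,0.1,0.1,0.1,0.1,0.1,0.1])

```text
time_s: 30.6
eef_pos: [0.5066, -0.2059, 0.1065]
eef_rot: [0.0, 0.997, -0.071, 0.001]
wrist_force: [7.1, -0.8, -6.2]
opening: 0.218
grasp_force: 62.1
```

Raising it is now resisted (-6 N with almost no movement), so the catch holds it. I'll return to about zero force, let go and retreat.

play_rows(xyz=[[0,0,0.8],[0,0,0.8],[0,0,0.8],[0,0,0.8],[0,0,0.8],[0,0,0.8],[0,0,0.8],[0,0,-5],[0,0,-30],[0,0,-70]], rot=[[0,0,0],[0,0,0],[0,0,0],[0,0,0],[0,0,0],[0,0,0],[0,0,0],[0,0,0],[0,0,0],[0,0,0]], grip=[0.1,0.1,0.35,0.5,0.7,0.9,0.9,0.9,0.9,0.9])

```text
time_s: 31.85
eef_pos: [0.5049, -0.2052, 0.177]
eef_rot: [-0.001, 0.998, -0.071, -0.001]
wrist_force: [0.5, -0.2, -0.1]
opening: 0.9
grasp_force: 0.0
```

play_rows(xyz=[[0,0,-50],[0,0,-90],[-20,-30,-90],[-40,-60,-90],[-50,-90,-90],[-60,-120,-90],[-60,-140,-90],[-60,-140,-90],[-60,-140,-90],[-60,-140,-90]], rot=[[0,0,0],[0,0,0],[0,0,0],[0,0,0],[0,0,0],[0,0,0],[0,0,0],[0,0,0],[0,0,0],[0,0,0]], grip=[0.9,0.9,0.9,0.9,0.9,0.9,0.9,0.9,0.9,0.9])

```text
time_s: 33.1
eef_pos: [0.4661, -0.0594, 0.2672]
eef_rot: [0.0, 0.997, -0.071, -0.0]
wrist_force: [0.2, 0.3, -0.4]
opening: 0.898
grasp_force: 0.0
```

```bash
python3 bal.py; python3 - <<'E'
from h import *
c=grab('scene')
i=cv2.resize(c['color'][100:300,210:390],(540,600),interpolation=cv2.INTER_CUBIC)
cv2.imwrite('pics/g6.png',cv2.cvtColor(i,cv2.COLOR_RGB2BGR))
P,_,_=pts(c)
m=(abs(P[...,0]-.507)<.035)&(abs(P[...,1]+.205)<.03)&(P[...,2]>.09)&(P[...,2]<.14)&(c['color'].max(2)<80)
print('top z',np.percentile(P[m][:,2],[50,90,97]).round(4),m.sum())
E
```

```text
33.15
L 853 top z [0.12   0.1214 0.1225] [568.  118.6] [46.1 22.4] 2.4
R 465 top z [0.0808 0.0814 0.0822] [571.5 -32.4] [77.1 82.2] 13.7
top z [0.1021 0.1085 0.1096] 115
```

View pics/g6.png

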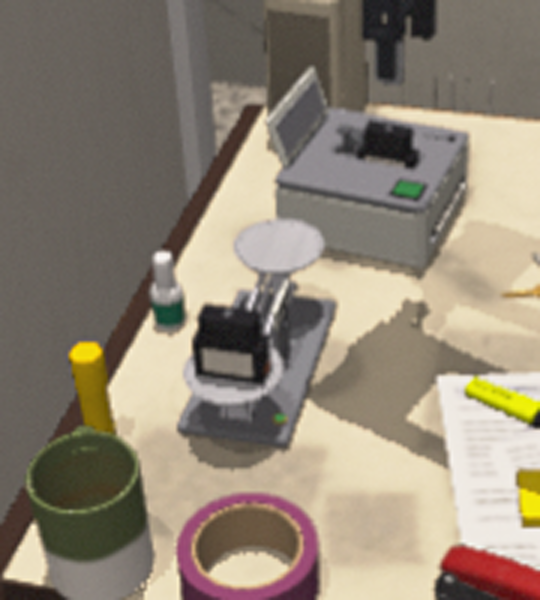

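Cartridge b is held down in the bay (crop (385,145), top at z about 0.109). Cartridge a stands on the left pan at (230,340). Nothing else has moved.

```bash
python3 -c "
from bench import ctrl
print(ctrl.hand_in())"
```

```text
the job is handed in; nothing more can be done
None
```

The balance showed cartridge b, the one nearer the printer, to be heavier. I pressed it into the ink bay, where the catch held against an upward pull; cartridge a still stands on the left pan, and I handed the job in at about 33 s with no verdict shown.

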